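# Close the iris of the bench light source and cap its lens

## Task

Shut down the bench light source: grip the slim knurled iris ring lightly and turn it clockwise (seen from above) until it is pressed firmly onto its sprung end stop, without forcing the stop and without touching the fixed rings above and below it. Then, leaving it on the stop, put the black dust cap squarely over the lens barrel, fully down, and let go. Leave the other things on the bench where they are.

Things in the scene. Friction and masses are not known exactly. Their poses are not given: they have to be found in the camera images.
- unit: Bench light source, fixed: white flat box 210 x 150 mm in plan, top 60 mm above the bench, with an upright round stack in the middle of its top. Origin: on the bench under the stack's vertical axis; z up; x along the long side, the grey control panel on the -x face. Stack, in mm above the bench: flange 60 to 72, iris ring 75 to 87, lens barrel 89 to 113.
- flange: Fixed dark metal ring under the iris ring, 80 mm diameter, 60 to 72 mm above the bench, so it stands out 10 mm beyond the iris ring. Not to be touched by the robot (more than 2 N fails). Same origin and axes as the unit.
- barrel: Fixed dark metal ring (lens barrel) over the iris ring, 47 mm diameter, 89 to 113 mm above the bench, upper edge bevelled 2.5 mm, lens in its top. Not to be touched by the robot (more than 2 N fails); the cap may rest on it. Same origin and axes as the unit.
- iris: Aluminium knurled iris ring, 60 mm diameter, 75 to 87 mm above the bench, the same all round; turns about the stack's vertical axis (origin on it, at bench height) with 0.15 N m friction and stays where it is left. It meets its stop after 0.5 to 1.7 rad clockwise seen from above; the stop's place is unmarked and differs each time: feel it. More than 30 N squeeze a side fails.
- stop (a joint): Sprung end stop hidden under the iris ring: how far the ring has pushed it in, rad clockwise. 0 until they meet; then it resists at 5 N m per rad, on top of the friction. Over 0.015 (0.22 N m in all) kept for 0.2 s is firmly pressed; over 0.08 (0.55 N m) has forced it and fails. Let go, the ring's friction keeps it in, up to about 0.03; at the end it must be over 0.004.
- ring_centre (a point): Point on the vertical axis of the stack at the iris ring's mid height, 81 mm above the bench.
- lens_top (a point): Centre of the lens barrel's top face, 113 mm above the bench.
- cap: Loose black dust cap, 60 g, standing rim down on the bench: round cup 58 mm outside and 51 mm inside diameter, 18 mm high, 14 mm deep inside, with a round knob 18 mm in diameter and 22 mm tall on top (18 to 40 mm above the rim). Origin: centre of the rim plane; z up through the knob. Fully down on the barrel its rim lies 14 mm below the barrel's top.
- bottle: Bystander: amber bottle, 60 mm diameter, 140 mm tall, origin under its centre. Leave it.
- beaker: Bystander: small glass beaker, 68 mm diameter, 85 mm tall, origin under its centre. Leave it.
- jar: Bystander: small clear jar with a red lid, 52 mm diameter, 60 mm tall, origin under its centre. Leave it.
Not all that is in view belongs to the job. Several things have the shape of the cap; the one meant has the colours described above.

How it is judged:
By the outcome, as a careful person would: the job done as asked, in the order asked, and still so for the second after the job is handed in, with the robot touching nothing.
It also fails if it takes over 72 s, if anything falls off the work surface, if the arm or the gripper's body presses on something with over 40 N, if the wrist force passes 120 N, or if a joint passes its speed limit or range.

## Robot

A 6-joint arm with a two-finger parallel gripper is mounted at the origin on the work surface. World frame = base frame: x ahead of the robot, y to its left, z up, the work surface at z = 0. Lengths are in m, angles in rad, forces in N, time in s.
With the tool pointing down it reaches from about 0.25 to 0.725 m from the base axis. Payload 9.7 kg.
Tool frame: the origin (TCP) lies on the front face of the gripper's body, between the roots of the fingers; the fingertips stand 73 mm ahead of it and the grasp point (between the pads) lies 54 mm ahead of it; z points along the fingers, y is the line along which they close (so a half turn about z gives the same grasp; the last joint's range is limited). The gripper opens to 85 mm and grips with 20 to 120 N. Pads are 22 mm wide; open, the fingers measure 114 mm over their backs; the gripper's body (76 mm by 85 mm) begins 54 mm behind the grasp point. The pads swing forward as they close: fully open they stand 13 mm farther back than shut.
Start: joints at [1.263, 0.087, 0.176, 1.66, 0, 1.571], TCP at [0.167, 0.524, 0.304] pointing down, gripper open.
Joint ranges: [-3.13, 3.13], [-0.85, 1.81], [-1.15, 1.24], [-2.2, 2.28], [-1.44, 1.52], [-3.14, 3.14]. Speed limits (rad/s): [2.22, 2.22, 2.57, 3.14, 3.14, 3.14].

## Interface

Orientations are given as a unit quaternion [w, x, y, z].
In Python, from station import state, snapshot, close_job gives the robot as it stands.
- The arm moves only by the tool arm_command, never from a script. Its argument "moves" is a list of rows, each a list of 4 numbers: the shift along the tool's x, y, z each as a share of 50 mm, from -1 to 1, then the turn about the tool's z as a share of 4 degrees, from -1 to 1. A call has 1 to 10 rows; each row shifts and turns the commanded pose from where the row before left it, along the tool's axes as they then stand; what a row does not reach is not made up. A row lasts 1/10 s, in which the tool goes at most 50 mm and 8.59 degrees, less where a joint would pass 70% of its speed; a pose out of reach is approached as far as the arm can. A call with a number of a shift or a turn outside -1 to 1 is refused whole. A call with a gripper value outside its range is refused whole. "hand" is the closure, from 0 (fully open) to 1 (shut), set as the call begins (left out, the last holds). The fingers move at their own pace and stop on an object; "grip_force" is the grip in N (left out, the last holds). Time passes only in rows, so rows that do not move let the fingers close. It gives the time, the measured TCP pose, the force, the opening and the grip force at its end, in the units of the state.
- state(): the state, without advancing time (a new reading comes with each control period).
- snapshot(name): name is "side" or "top" or "wrist"; returns a dict with "image" (480x640x3 uint8, blue, green, red), "fx", "fy", "cx", "cy" (pixels), "R" (3x3) and "t" (3): a world point X has camera coordinates R X + t. Camera axes: x right, y down, z forward; pixel columns grow to the right and rows downward; lengths in m; the calibration is good to about 2 mm. A picture is of the moment at which its call begins. There is no depth.
- close_job(): hands the job in; it is judged then, once.
The state is a dict: "clock": time; "qpos": joint angles; "joint_velocities": joint speeds; "joint_torque": joint torques, N m; "eef_pos": TCP position; "orientation": TCP orientation; "wrist_force": force on the tool from outside, world axes, zero at the start; "moment": the same for the moment, N m; "width": opening from 0.0 (shut) to 1.0 (fully open); "grasp_force": force on a finger pad.
Only numpy, scipy, OpenCV 4.12 (cv2) and the standard library are available. Lean on these libraries where they do the work, as an engineer would, in place of code of your own. Each camera call takes 0.05 s, during which the arm holds its last target. There are 200 camera calls.

## Working session

There is one attempt and no reset: what is moved stays moved. The work goes in short steps, Python scripts to look and compute and a tool call to move; the robot and the scene stay as the last step left them, time stands still between calls to the robot, and variables do not carry over. Pictures are saved under pics/ and viewed, at most 10 in all, crops included, and the job is handed in when it is done.

Besides the shell and the picture viewer there is one more tool, called as name([rows], argument=value, ...), one row to a line, values as JSON. arm_command: Moves the arm, as the interface text tells. Its arguments: {"type":"object","properties":{"moves":{"type":"array","items":{"type":"array","items":{"type":"number","minimum":-1,"maximum":1}}},"hand":{"type":"number"},"grip_force":{"type":"number"}},"required":["moves"]}

```bash
mkdir -p pics; ls
python3 - <<'E'
from station import state,snapshot
import cv2,pickle
print(state())
for n in("top","side"):
    s=snapshot(n);cv2.imwrite(f"pics/{n}0.png",s["image"]);pickle.dump(s,open(n+"0.pkl","wb"))
    print(n,s["fx"],s["cx"],s["cy"],(-s["R"].T@s["t"]).round(3),s["R"].round(3).tolist())
E
```

```text
pics
{'clock': 0.0, 'qpos': array([1.26298436e+00, 8.74536531e-02, 1.75103846e-01, 1.65985621e+00,
       7.67361118e-06, 1.57081213e+00]), 'joint_velocities': array([ 0.00082283,  0.00067318,  0.00235295,  0.00214724, -0.00174441,
        0.00138107]), 'joint_torque': array([ 4.35034608e-04, -5.20386887e+01,  4.64805901e+01,  1.62800378e-02,
        1.63968907e-04, -4.58626715e-06]), 'eef_pos': array([0.16658514, 0.52399536, 0.30317102]), 'orientation': array([-1.11837720e-04,  1.53306879e-01,  9.88178377e-01, -6.95924096e-04]), 'wrist_force': array([-0.1527325 , -0.42499381,  0.28527949]), 'moment': array([-0.0050217 ,  0.01213293, -0.02800507]), 'grasp_force': 0.0, 'width': 1.0011120315622601}
top 563.2660372586085 311.53379536974745 247.26766458852956 [0.443 0.043 1.27 ] [[0.025, -1.0, -0.003], [-0.992, -0.024, -0.121], [0.121, 0.006, -0.993]]
side 460.51882210373293 328.51382290069813 238.58087007850133 [ 0.053 -0.699  0.785] [[0.821, -0.57, -0.009], [-0.353, -0.496, -0.793], [0.448, 0.655, -0.609]]
```

View pics/top0.png

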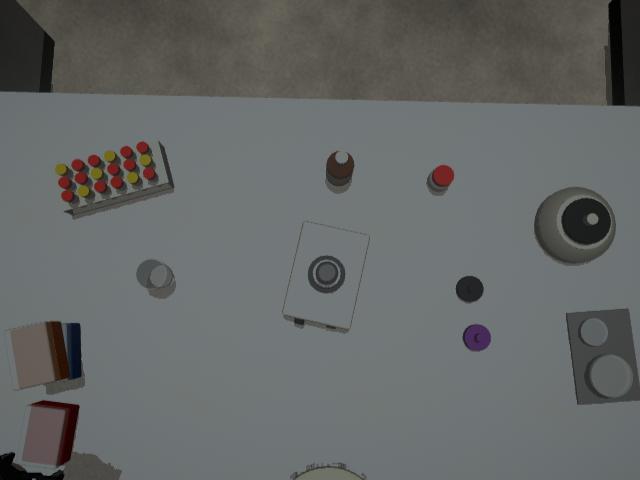

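View pics/side0.png

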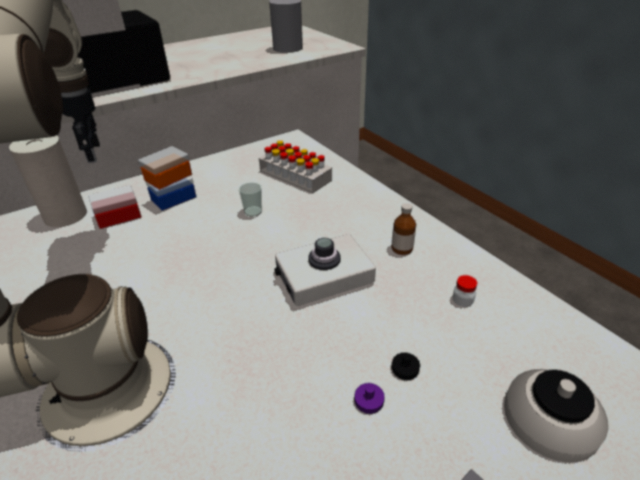

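Top view: the unit's stack is at (326,272). Three things could be the cap: black at (470,289), purple at (477,337), and the black lid on the pot at (586,221). The (470,289) one fits, being a black cup of about 27 px standing on the bench. I'll confirm that in a crop and measure.

```bash
cat > h.py <<'E'
import cv2,numpy as np
from station import state,snapshot
from scipy.spatial.transform import Rotation as Ro
def ray(s,u,v,z):
    c=-s["R"].T@s["t"];d=s["R"].T@np.array([(u-s["cx"])/s["fx"],(v-s["cy"])/s["fy"],1]);return c+d*(z-c[2])/d[2]
def proj(s,X):
    p=s["R"]@np.array(X)+s["t"];return np.array([s["fx"]*p[0]/p[2]+s["cx"],s["fy"]*p[1]/p[2]+s["cy"]])
def tool(X,st=None):
    st=st or state();w,x,y,z=st["orientation"]
    return Ro.from_quat([x,y,z,w]).inv().apply(np.array(X)-st["eef_pos"])
E
python3 - <<'E'
from h import *
import pickle
t=pickle.load(open("top0.pkl","rb"));im=t["image"]
a=cv2.resize(im[230:320,270:400],None,fx=6,fy=6,interpolation=3)[:, :400]
b=cv2.resize(im[255:355,425:525],None,fx=4,fy=4,interpolation=3)
c=np.zeros((540,800,3),np.uint8);c[:540,:400]=a[:540];c[:400,400:]=b;cv2.imwrite("pics/crop.png",c)
hsv=cv2.cvtColor(im,cv2.COLOR_BGR2HSV)
m=(hsv[...,2]<70).astype(np.uint8)
n,l,st,ce=cv2.connectedComponentsWithStats(m)
for i in range(1,n):
    if st[i,4]>80 and 270<ce[i,0]<520 and 240<ce[i,1]<360:print(st[i],ce[i],"z0",ray(t,*ce[i],0).round(4),"z18",ray(t,*ce[i],.018).round(4),"z72",ray(t,*ce[i],.072).round(4))
g=((hsv[...,2]>110)).astype(np.uint8)
# box outline
ed=cv2.Canny(im,40,120)
for p in [(303,222),(369,236),(350,329),(284,314)]:print(ray(t,*p,.06).round(4))
print("barrel",ray(t,326,272,.113))
E
```

```text
[308 256  37  37 441] [325.58730159 275.24036281] z0 [0.5349 0.0175 0.    ] z18 [0.5336 0.0179 0.018 ] z72 [0.5297 0.019  0.072 ]
[316 262  22  23 191] [326.17801047 273.79057592] z0 [0.5382 0.0163 0.    ] z18 [0.5369 0.0166 0.018 ] z72 [0.5328 0.0178 0.072 ]
[456 276  28  27 574] [469.12195122 288.58188153] z0 [ 0.5128 -0.306   0.    ] z18 [ 0.5118 -0.301   0.018 ] z72 [ 0.5088 -0.2862  0.072 ]
[0.6454 0.0704 0.06  ]
[ 0.6181 -0.0736  0.06  ]
[ 0.4174 -0.0357  0.06  ]
[0.4456 0.1057 0.06  ]
barrel [0.53343109 0.01906988 0.113     ]
```

View pics/crop.png

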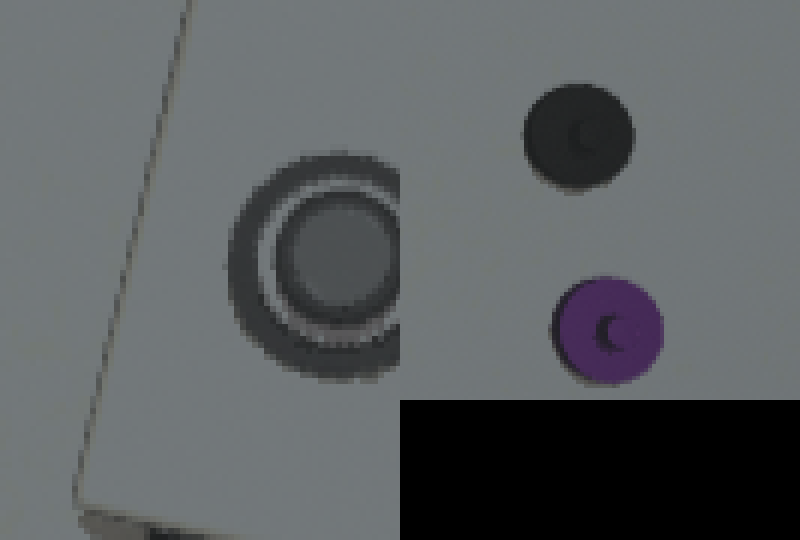

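The crop confirms it: the black round cup with a black knob (crop (578,135), image (470,289)) is the cap. The purple one is a decoy. The stack axis is near (0.532, 0.018) and the cap near (0.511, -0.302). Both are within reach.

arm_command([
  [-0.75,-0.56,0,0],
  [-0.75,-0.56,0,0],
  [-0.75,-0.56,0,0],
  [-0.75,-0.56,0,0],
  [-0.75,-0.56,0,0],
  [-0.75,-0.56,0,0],
  [-0.75,-0.56,0,0],
  [-0.75,-0.56,0,0],
  [-0.75,-0.56,0,0],
  [-0.75,-0.56,0,0],
], hand=0.2, grip_force=20)

```text
clock: 1.1
eef_pos: [0.4398, 0.1418, 0.3038]
orientation: [-0.0, 0.153, 0.988, 0.0]
wrist_force: [0.7, 1.2, 0.5]
width: 0.802
grasp_force: 0.0
```

arm_command([
  [-0.8,-0.6,0,0],
  [-0.8,-0.6,0,0],
  [-0.8,-0.6,0,0],
  [0,0,0,0],
  [0,0,0,0],
  [0,0,0,0],
])

```text
clock: 1.7
eef_pos: [0.5259, 0.0221, 0.3037]
orientation: [-0.0, 0.153, 0.988, 0.0]
wrist_force: [0.3, 0.9, 0.2]
width: 0.796
grasp_force: 0.0
```

Run:
```python
from h import *
import pickle
s=snapshot("wrist");pickle.dump(s,open("w1.pkl","wb"));st=state()
cv2.imwrite("pics/w1.png",s["image"])
print(st["eef_pos"],st["qpos"],st["width"],st["orientation"],st["wrist_force"],st["moment"])
print(tool([.532,.018,.113],st),proj(s,[.532,.018,.113]),s["fx"],(-s["R"].T@s["t"]))
```

```text
[0.52578109 0.02241813 0.30396026] [4.25513747e-02 2.99026170e-02 1.16330144e-01 1.65736074e+00
 1.50118099e-04 3.49216969e-01] 0.8056475533633785 [-8.17454196e-05  1.52732674e-01  9.88267535e-01  6.03018362e-05] [ 0.11365193 -0.32148513 -0.25421533] [-0.0265034   0.04241962 -0.04628746]
[-0.0072969  -0.00235263  0.19095872] [319.6845811  244.32734091] 413.1442153405317 [0.45441208 0.04294962 0.37299172]
```

View pics/w1.png

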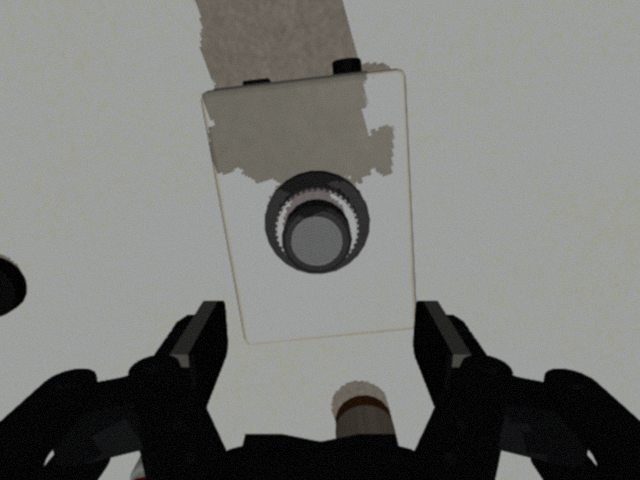

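The wrist view shows the barrel top at about (317,238), the flange ellipse at about (317,222), and the finger inner edges at x=227 and 414, level with each other. I'll refine the axis from it.

Run:
```python
from h import *
import pickle
s=pickle.load(open("w1.pkl","rb"));g=cv2.cvtColor(s["image"],cv2.COLOR_BGR2GRAY)
print(g[222,262:375:3],g[165:280:3,317])
m=np.zeros_like(g);m[160:285,250:385]=(g[160:285,250:385]<95)
c=max(cv2.findContours(m,0,1)[0],key=cv2.contourArea)[:,0]
# back-project outline: flange lower part of outline vs barrel; upper/side outline = flange top z=.072
def circ(P):
    A=np.c_[2*P,np.ones(len(P))];q=np.linalg.lstsq(A,(P**2).sum(1),rcond=None)[0];return q[:2],np.sqrt(q[2]+q[:2]@q[:2])
for lo,hi,z in((0,232,.072),):
    P=np.array([ray(s,u,v,z)[:2] for u,v in c if v<hi]);print("flange",circ(P),len(P))
# lens disc
k=np.zeros_like(g);k[200:285,275:360]=1
n,l,stt,ce=cv2.connectedComponentsWithStats(((g>80)&(k>0)).astype(np.uint8))
i=l[240,317];q=max(cv2.findContours((l==i).astype(np.uint8),0,1)[0],key=cv2.contourArea)[:,0]
print("lens",circ(np.array([ray(s,u,v,.113)[:2] for u,v in q])),len(q))
# barrel bottom edge of outline
P=np.array([ray(s,u,v,.1115)[:2] for u,v in c if v>250]);print("barrel",circ(P),len(P))
```

```text
[158  76  48  46  51 127 156 128  43  36  45  46  47  92  98  96  92  97
 103  94  99  97  99  92  58  47  45  33  27 146 161 145  51  46  47  43
 144 154] [108 107  34  24  21  27  25  29  80 102 103  87  14  14  24  27  40  71
 101  98 100 101 100  99 100  98  94 100  97  99 102 103  97 100  46  41
  93 157 157]
flange (array([0.52664914, 0.01725174]), np.float64(0.03870528758892945)) 168
lens (array([0.52921473, 0.01658677]), np.float64(0.01643249255027546)) 139
barrel (array([0.51878382, 0.02021036]), np.float64(0.03380786480864894)) 89
```

arm_command([
  [0.4,0,0.6,0],
  [0.4,0,0.8,0],
  [0.5,0,0.8,0],
  [0,0,0.8,0],
  [0,0,0.1,0],
  [0,0,0,0],
  [0,0,0,0],
], hand=0.3)

```text
clock: 2.45
eef_pos: [0.4654, 0.0417, 0.1512]
orientation: [0.001, 0.153, 0.988, 0.0]
wrist_force: [-0.5, 0.2, 0.8]
width: 0.699
grasp_force: 0.0
```

arm_command([
  [0,0,0.04,0],
  [0,0,0.02,0],
])

```text
clock: 2.65
eef_pos: [0.4652, 0.0413, 0.1471]
orientation: [0.001, 0.153, 0.988, 0.0]
wrist_force: [-0.3, 0.6, -0.0]
width: 0.705
grasp_force: 0.0
```

arm_command([
  [0,0,0.1,0],
  [0,0,0.1,0],
  [0,0,0.04,0],
  [0,0,0,0],
])

```text
clock: 3.05
eef_pos: [0.4641, 0.0412, 0.1333]
orientation: [-0.0, 0.153, 0.988, -0.0]
wrist_force: [-0.6, -0.5, -0.2]
width: 0.705
grasp_force: 0.0
```

arm_command([
  [0,0,0.02,0],
  [0,0,0.02,0],
])

```text
clock: 3.25
eef_pos: [0.4644, 0.0412, 0.132]
orientation: [0.0, 0.153, 0.988, 0.0]
wrist_force: [-0.2, -0.2, -0.2]
width: 0.696
grasp_force: 0.0
```

arm_command([
  [0,0,0.02,0],
  [0,0,0.02,0],
])

```text
clock: 3.45
eef_pos: [0.4643, 0.0413, 0.1299]
orientation: [0.0, 0.153, 0.988, -0.0]
wrist_force: [0.1, 0.2, -0.1]
width: 0.703
grasp_force: 0.0
```

arm_command([
  [0,0,0.02,0],
  [0,0,0,0],
])

```text
clock: 3.65
eef_pos: [0.4643, 0.0413, 0.1287]
orientation: [-0.0, 0.153, 0.988, -0.0]
wrist_force: [-0.3, -0.5, -0.8]
width: 0.694
grasp_force: 0.0
```

arm_command([
  [0,0,0.02,0],
  [0,0,0,0],
])

```text
clock: 3.85
eef_pos: [0.4643, 0.0413, 0.1278]
orientation: [-0.0, 0.153, 0.988, -0.0]
wrist_force: [0.3, 0.9, -0.5]
width: 0.698
grasp_force: 0.0
```

arm_command([
  [0,0,0.02,0],
  [0,0,0,0],
])

```text
clock: 4.05
eef_pos: [0.4643, 0.0413, 0.1276]
orientation: [0.0, 0.153, 0.988, 0.0]
wrist_force: [-3.2, -0.6, 7.5]
width: 0.696
grasp_force: 3.3
```

Contact at TCP z 0.1277 puts the tips 67.7 mm ahead at a 60 mm opening. Tips at 76 mm therefore need TCP z ≈ 0.1436. Next I'll lift and go over the ring.

arm_command([
  [0,0,-0.8,0],
  [0,0,-0.4,0],
  [-0.7,-0.03,0,0],
  [-0.7,-0.03,0,0],
  [0,0,0,0],
  [0,0,0.2,0],
  [0,0,0.2,0],
  [0,0,0.2,0],
  [0,0,0,0],
  [0,0,0,0],
], hand=0.1)

```text
clock: 5.05
eef_pos: [0.5296, 0.0174, 0.1567]
orientation: [-0.0, 0.153, 0.988, -0.0]
wrist_force: [-0.3, -0.3, 1.2]
width: 0.899
grasp_force: 0.0
```

Run:
```python
from h import *
import pickle
s=snapshot("wrist");pickle.dump(s,open("w2.pkl","wb"));st=state()
cv2.imwrite("pics/w2.png",s["image"])
print(st["eef_pos"],st["width"],st["wrist_force"],st["moment"])
```

```text
[0.52993166 0.01736539 0.15716463] 0.897888646508479 [0.73458089 0.10865928 0.34999322] [ 0.00466222  0.03634155 -0.04355443]
```

View pics/w2.png

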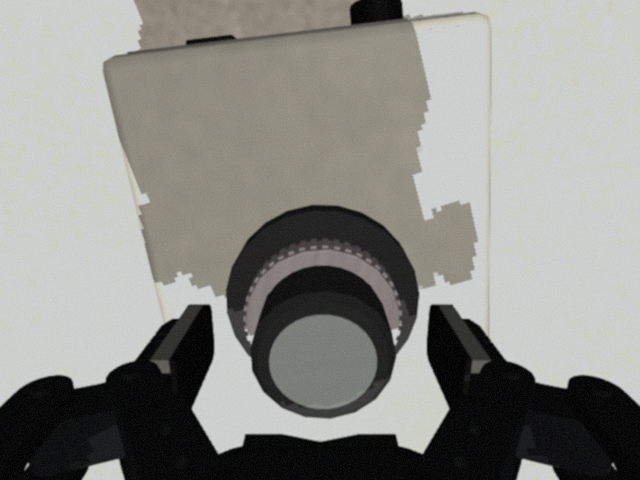

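The close view puts the ring and flange mid-column at about 323 and the finger mid-column at about 319.7, so the ring is about 1.2 mm towards +tool y. I'll check with a fit.

Run:
```python
from h import *
import pickle
s=pickle.load(open("w2.pkl","rb"));g=cv2.cvtColor(s["image"],cv2.COLOR_BGR2GRAY)
st=state()
def circ(P):
    A=np.c_[2*P,np.ones(len(P))];q=np.linalg.lstsq(A,(P**2).sum(1),rcond=None)[0];return np.r_[q[:2],np.sqrt(q[2]+q[:2]@q[:2])]
n,l,_,_=cv2.connectedComponentsWithStats((g>95).astype(np.uint8))
q=max(cv2.findContours((l==l[360,322]).astype(np.uint8),0,1)[0],key=cv2.contourArea)[:,0]
print("lens tool",len(q),circ(np.array([tool(ray(s,u,v,.113),st)[:2] for u,v in q])))
d=(g<70).astype(np.uint8)
pts=[]
for v in range(222,285,3):   # flange sides
    r=np.where(d[v,215:435])[0]+215
    pts+= [(r[0]-.5,v),(r[-1]+.5,v)]
print("flange tool",circ(np.array([tool(ray(s,u,v,.072),st)[:2] for u,v in pts])))
w,x,y,z=st["orientation"];T=Ro.from_quat([x,y,z,w])
for p in([-.011,-.038,.064],[-.011,.038,.064],[.011,-.038,.064],[.011,.038,.064]):print(p,proj(s,T.apply(p)+st["eef_pos"]))
```

```text
lens tool 285 [ 0.00025836 -0.00102634  0.01673646]
flange tool [ 0.00344065 -0.00108603  0.03815861]
[-0.011, -0.038, 0.064] [221.69137257 358.94737312]
[-0.011, 0.038, 0.064] [428.64660373 358.89929783]
[0.011, -0.038, 0.064] [217.42944764 304.25320356]
[0.011, 0.038, 0.064] [433.29220936 304.19016588]
```

arm_command([
  [0,0.02,0.1,0],
  [0,0,0.1,0],
  [0,0,0.06,0],
  [0,0,0,0],
  [0,0,0,0],
], hand=0.24)

```text
clock: 5.6
eef_pos: [0.5304, 0.0182, 0.1438]
orientation: [-0.0, 0.153, 0.988, -0.0]
wrist_force: [-0.2, 0.4, 0.3]
width: 0.761
grasp_force: 0.0
```

arm_command([
  [0,0,0,0],
  [0,0,0,0],
  [0,0,0,0],
], hand=0.34, grip_force=20)

```text
clock: 5.9
eef_pos: [0.5304, 0.018, 0.1442]
orientation: [0.0, 0.153, 0.988, -0.0]
wrist_force: [-1.7, -1.6, 3.5]
width: 0.693
grasp_force: 21.8
```

Run:
```python
from h import *
st=state();print(st["eef_pos"],st["width"],st["wrist_force"],st["moment"],st["grasp_force"],st["clock"])
```

```text
[0.53044529 0.01804224 0.14419919] 0.6933756584568512 [-1.70370503 -1.61355195  3.45330708] [-0.26602233  0.32696619 -0.01921988] 21.791769862174988 5.9
```

arm_command([
  [0,0,0,0.5],
  [0,0,0,0.5],
  [0,0,0,0.5],
  [0,0,0,0.5],
  [0,0,0,0.5],
])

```text
clock: 6.4
eef_pos: [0.5305, 0.0182, 0.1442]
orientation: [0.0, 0.239, 0.971, 0.0]
wrist_force: [-1.5, 0.1, 2.9]
width: 0.691
grasp_force: 21.8
```

```bash
cat > r.py <<'E'
from h import *
st=state();w,x,y,z=st["orientation"];T=Ro.from_quat([x,y,z,w])
ty=T.apply([0,1,0]);print("M",st["moment"].round(3),"F",st["wrist_force"].round(1),"Ftool",T.inv().apply(st["wrist_force"]).round(1),"yaw deg",np.degrees(np.arctan2(ty[1],ty[0])).round(2),"q6",st["qpos"][5].round(3),"grip",round(st["grasp_force"],1),"w",round(st["width"],3),st["eef_pos"].round(4),st["clock"])
E
python3 r.py
```

```text
M [-0.101  0.281  0.108] F [-1.5  0.1  2.9] Ftool [ 1.4 -0.6 -2.9] yaw deg 62.29 q6 0.518 grip 21.8 w 0.691 [0.5305 0.0182 0.1442] 6.4
```

arm_command([
  [0,0,0,0.5],
  [0,0,0,0.5],
  [0,0,0,0.5],
  [0,0,0,0.5],
  [0,0,0,0.5],
  [0,0,0,0.5],
  [0,0,0,0.5],
  [0,0,0,0.5],
])

```text
clock: 7.2
eef_pos: [0.5307, 0.0184, 0.1442]
orientation: [0.0, 0.372, 0.928, 0.0]
wrist_force: [-1.0, 0.5, 3.0]
width: 0.691
grasp_force: 21.8
```

```bash
python3 r.py
```

```text
M [0.135 0.082 0.125] F [-1.   0.5  3. ] Ftool [ 1.1 -0.3 -3. ] yaw deg 46.31 q6 0.797 grip 21.8 w 0.691 [0.5307 0.0184 0.1442] 7.2
```

arm_command([
  [0,0,0,0.27],
  [0,0,0,0.27],
  [0,0,0,0.26],
])

```text
clock: 7.5
eef_pos: [0.5307, 0.0184, 0.1442]
orientation: [0.0, 0.398, 0.917, 0.0]
wrist_force: [0.0, 3.0, 4.3]
width: 0.694
grasp_force: 21.8
```

```bash
python3 r.py
```

```text
M [ 0.48  -0.089  0.13 ] F [0.  3.  4.3] Ftool [ 2.2  2.1 -4.3] yaw deg 43.13 q6 0.853 grip 21.8 w 0.694 [0.5307 0.0184 0.1442] 7.5
```

arm_command([
  [0,0,0,0.27],
  [0,0,0,0.27],
  [0,0,0,0.26],
])

```text
clock: 7.8
eef_pos: [0.5307, 0.0184, 0.1442]
orientation: [0.0, 0.423, 0.906, 0.0]
wrist_force: [1.4, 4.3, 5.8]
width: 0.687
grasp_force: 21.9
```

```bash
python3 r.py
```

```text
M [ 0.849 -0.328  0.128] F [1.4 4.3 5.8] Ftool [ 2.4  3.8 -5.8] yaw deg 39.89 q6 0.909 grip 21.9 w 0.687 [0.5307 0.0184 0.1442] 7.8
```

arm_command([
  [0,0.005,-0.004,0.27],
  [0,0.005,-0.004,0.27],
  [0,0,0,0.26],
])

```text
clock: 8.1
eef_pos: [0.5308, 0.0185, 0.1442]
orientation: [-0.0, 0.449, 0.894, -0.0]
wrist_force: [2.8, 2.7, 3.4]
width: 0.693
grasp_force: 21.8
```

```bash
python3 r.py
```

```text
M [ 0.701 -0.404  0.228] F [2.8 2.7 3.4] Ftool [ 0.5  3.8 -3.4] yaw deg 36.68 q6 0.965 grip 21.8 w 0.693 [0.5308 0.0185 0.1442] 8.1
```

arm_command([
  [0,0.004,0,0.1],
  [0,0.004,0,0.1],
])

```text
clock: 8.3
eef_pos: [0.531, 0.0186, 0.1442]
orientation: [-0.0, 0.455, 0.891, -0.0]
wrist_force: [-0.8, 2.5, 3.6]
width: 0.689
grasp_force: 21.9
```

```bash
python3 r.py
```

```text
M [0.353 0.031 0.14 ] F [-0.8  2.5  3.6] Ftool [ 2.5  0.8 -3.6] yaw deg 35.93 q6 0.979 grip 21.9 w 0.689 [0.531  0.0186 0.1442] 8.3
```

arm_command([
  [0,0,0,0.2],
  [0,0,0,0.2],
  [0,0,0,0],
])

```text
clock: 8.6
eef_pos: [0.531, 0.0186, 0.1442]
orientation: [-0.0, 0.467, 0.884, -0.0]
wrist_force: [-0.6, 1.2, 3.4]
width: 0.694
grasp_force: 21.9
```

```bash
python3 r.py
```

```text
M [ 0.256  0.112 -0.049] F [-0.6  1.2  3.4] Ftool [ 1.3  0.2 -3.4] yaw deg 34.31 q6 1.007 grip 21.9 w 0.694 [0.531  0.0186 0.1442] 8.6
```

arm_command([
  [0,0,0,0.27],
  [0,0,0,0.27],
  [0,0,0,0.26],
])

```text
clock: 8.9
eef_pos: [0.531, 0.0186, 0.1442]
orientation: [-0.0, 0.492, 0.871, -0.0]
wrist_force: [-0.5, 0.8, 4.2]
width: 0.689
grasp_force: 21.9
```

```bash
python3 r.py
```

```text
M [0.156 0.178 0.102] F [-0.5  0.8  4.2] Ftool [ 1.  -0.  -4.2] yaw deg 31.07 q6 1.064 grip 21.9 w 0.689 [0.531  0.0186 0.1442] 8.9
```

arm_command([
  [0,0,0,0.27],
  [0,0,0,0.27],
  [0,0,0,0.26],
])

```text
clock: 9.2
eef_pos: [0.5311, 0.0187, 0.1442]
orientation: [-0.0, 0.516, 0.857, -0.0]
wrist_force: [-1.5, 0.4, 2.4]
width: 0.69
grasp_force: 21.8
```

```bash
python3 r.py
```

```text
M [0.12  0.189 0.191] F [-1.5  0.4  2.4] Ftool [ 1.  -1.2 -2.4] yaw deg 27.87 q6 1.119 grip 21.8 w 0.69 [0.5311 0.0187 0.1442] 9.2
```

arm_command([
  [0,0,0,0.2],
  [0,0,0,0.2],
])

```text
clock: 9.4
eef_pos: [0.5311, 0.0187, 0.1442]
orientation: [-0.0, 0.528, 0.849, -0.0]
wrist_force: [-1.8, 0.2, 1.8]
width: 0.686
grasp_force: 21.8
```

```bash
python3 r.py
```

```text
M [0.095 0.191 0.199] F [-1.8  0.2  1.8] Ftool [ 1.  -1.5 -1.8] yaw deg 26.3 q6 1.147 grip 21.8 w 0.686 [0.5311 0.0187 0.1442] 9.4
```

arm_command([
  [0,0,0,0.2],
  [0,0,0,0.2],
  [0,0,0,0.2],
])

```text
clock: 9.7
eef_pos: [0.5311, 0.0187, 0.1442]
orientation: [-0.0, 0.545, 0.838, -0.0]
wrist_force: [-0.6, 0.6, 1.7]
width: 0.693
grasp_force: 21.7
```

```bash
python3 r.py
```

```text
M [0.056 0.142 0.147] F [-0.6  0.6  1.7] Ftool [ 0.8 -0.3 -1.7] yaw deg 23.9 q6 1.189 grip 21.7 w 0.693 [0.5311 0.0187 0.1442] 9.7
```

arm_command([
  [0,0,0,0.27],
  [0,0,0,0.27],
  [0,0,0,0.26],
])

```text
clock: 10.0
eef_pos: [0.5311, 0.0187, 0.1442]
orientation: [-0.0, 0.569, 0.823, 0.0]
wrist_force: [-0.5, 0.5, 1.5]
width: 0.689
grasp_force: 21.7
```

```bash
python3 r.py
```

```text
M [0.134 0.052 0.199] F [-0.5  0.5  1.5] Ftool [ 0.6 -0.3 -1.5] yaw deg 20.68 q6 1.245 grip 21.7 w 0.689 [0.5311 0.0187 0.1442] 10.0
```

arm_command([
  [0,0,0,0.27],
  [0,0,0,0.27],
  [0,0,0,0.26],
])

```text
clock: 10.3
eef_pos: [0.5312, 0.0187, 0.1442]
orientation: [0.0, 0.591, 0.806, 0.0]
wrist_force: [0.3, 0.3, 0.4]
width: 0.693
grasp_force: 21.6
```

```bash
python3 r.py
```

```text
M [ 0.148 -0.162  0.182] F [0.3 0.3 0.4] Ftool [ 0.2  0.4 -0.4] yaw deg 17.47 q6 1.301 grip 21.6 w 0.693 [0.5312 0.0187 0.1442] 10.3
```

arm_command([
  [0,0,0,0.27],
  [0,0,0,0.27],
  [0,0,0,0.26],
])

```text
clock: 10.6
eef_pos: [0.5312, 0.0187, 0.1442]
orientation: [0.0, 0.614, 0.79, 0.0]
wrist_force: [1.2, 1.8, -0.0]
width: 0.686
grasp_force: 21.6
```

```bash
python3 r.py
```

```text
M [ 0.237 -0.41   0.143] F [ 1.2  1.8 -0. ] Ftool [1.4 1.6 0. ] yaw deg 14.28 q6 1.357 grip 21.6 w 0.686 [0.5312 0.0187 0.1442] 10.6
```

arm_command([
  [0,0.004,0,0.27],
  [0,0,0,0.27],
  [0,0,0,0.26],
])

```text
clock: 10.9
eef_pos: [0.5313, 0.0188, 0.1442]
orientation: [-0.0, 0.636, 0.772, 0.0]
wrist_force: [1.2, 1.2, -0.6]
width: 0.693
grasp_force: 21.6
```

```bash
python3 r.py
```

```text
M [ 0.315 -0.288  0.211] F [ 1.2  1.2 -0.6] Ftool [0.9 1.4 0.6] yaw deg 11.08 q6 1.413 grip 21.6 w 0.693 [0.5313 0.0188 0.1442] 10.9
```

arm_command([
  [0,0.004,0,0.2],
  [0,0,0,0.2],
  [0,0,0,0.1],
])

```text
clock: 11.2
eef_pos: [0.5314, 0.0189, 0.1443]
orientation: [-0.0, 0.649, 0.761, -0.0]
wrist_force: [0.3, 2.4, 0.6]
width: 0.692
grasp_force: 21.6
```

```bash
python3 r.py
```

```text
M [0.35  0.005 0.387] F [0.3 2.4 0.6] Ftool [ 2.3  0.7 -0.6] yaw deg 9.13 q6 1.447 grip 21.6 w 0.692 [0.5314 0.0189 0.1443] 11.2
```

arm_command([
  [0,0,0,0.03],
  [0,0,0,0],
  [0,0,0,0],
])

```text
clock: 11.5
eef_pos: [0.5314, 0.0188, 0.1442]
orientation: [-0.0, 0.649, 0.761, -0.0]
wrist_force: [-1.6, 2.3, 0.7]
width: 0.691
grasp_force: 21.6
```

```bash
python3 r.py
```

```text
M [0.51  0.073 0.277] F [-1.6  2.3  0.7] Ftool [ 2.5 -1.2 -0.7] yaw deg 9.05 q6 1.448 grip 21.6 w 0.691 [0.5314 0.0188 0.1442] 11.5
```

arm_command([
  [0,0,0,0.1],
])

```text
clock: 11.6
eef_pos: [0.5315, 0.0189, 0.1442]
orientation: [-0.0, 0.652, 0.758, -0.0]
wrist_force: [0.3, 2.4, 0.0]
width: 0.688
grasp_force: 21.6
```

```bash
python3 r.py
```

```text
M [0.534 0.137 0.43 ] F [0.3 2.4 0. ] Ftool [ 2.3  0.7 -0. ] yaw deg 8.64 q6 1.455 grip 21.6 w 0.688 [0.5315 0.0189 0.1442] 11.6
```

arm_command([
  [0,0,0,0],
])

```text
clock: 11.7
eef_pos: [0.5314, 0.0189, 0.1442]
orientation: [-0.0, 0.652, 0.758, -0.0]
wrist_force: [-0.2, 2.3, 0.1]
width: 0.689
grasp_force: 21.6
```

```bash
python3 r.py
```

```text
M [0.552 0.128 0.291] F [-0.2  2.3  0.1] Ftool [ 2.3  0.1 -0.1] yaw deg 8.63 q6 1.456 grip 21.6 w 0.689 [0.5314 0.0189 0.1442] 11.7
```

The reading rose to 0.43 as predicted, so the ring is on its stop with about 0.05 rad pushed in, below the 0.08 limit. Releasing and going up.

arm_command([
  [0,0,0,0],
  [0,0,0,0],
  [0,0,0,0],
  [0,0,0,0],
], hand=0.1)

```text
clock: 12.1
eef_pos: [0.5316, 0.0187, 0.1443]
orientation: [0.0, 0.652, 0.758, -0.0]
wrist_force: [0.1, 0.1, 0.3]
width: 0.9
grasp_force: 0.0
```

arm_command([
  [0,0,-0.3,0],
  [0,0,-0.7,0],
  [0,0,-0.9,0],
  [0,0,-0.9,0],
  [0,0,0,0],
  [0,0,0,0],
])

```text
clock: 12.7
eef_pos: [0.5319, 0.0188, 0.2865]
orientation: [0.001, 0.652, 0.758, 0.001]
wrist_force: [-1.0, 0.1, -0.3]
width: 0.899
grasp_force: 0.0
```

```bash
python3 r.py; python3 -c "
from h import *
print(tool([.511,-.302,.04]))"
```

```text
M [ 0.025 -0.083 -0.057] F [-1.   0.1 -0.3] Ftool [ 0.2 -0.9  0.3] yaw deg 8.64 q6 1.455 grip 0.0 w 0.899 [0.5319 0.0188 0.2865] 12.7
[-0.31386353 -0.06968337  0.24637589]
```

arm_command([
  [-0.9,-0.2,0,0],
  [-0.9,-0.2,0,0],
  [-0.9,-0.2,0,0],
  [-0.9,-0.2,0.3,0],
  [-0.9,-0.2,0.5,0],
  [-0.9,-0.2,0.5,0],
  [-0.88,-0.2,0.5,0],
  [0,0,0.2,0],
  [0,0,0,0],
  [0,0,0,0],
], hand=0.4)

```text
clock: 13.7
eef_pos: [0.5098, -0.2957, 0.1874]
orientation: [-0.0, 0.652, 0.759, 0.0]
wrist_force: [0.7, 0.3, 0.1]
width: 0.603
grasp_force: 0.0
```

```bash
python3 r.py
python3 - <<'E'
from h import *
import pickle
s=snapshot("wrist");pickle.dump(s,open("w3.pkl","wb"))
cv2.imwrite("pics/w3.png",s["image"])
E
```

```text
M [ 0.068  0.027 -0.006] F [0.7 0.3 0.1] Ftool [ 0.2  0.7 -0.1] yaw deg 8.67 q6 0.894 grip 0.0 w 0.603 [ 0.5098 -0.2957  0.1874] 13.7
```

View pics/w3.png

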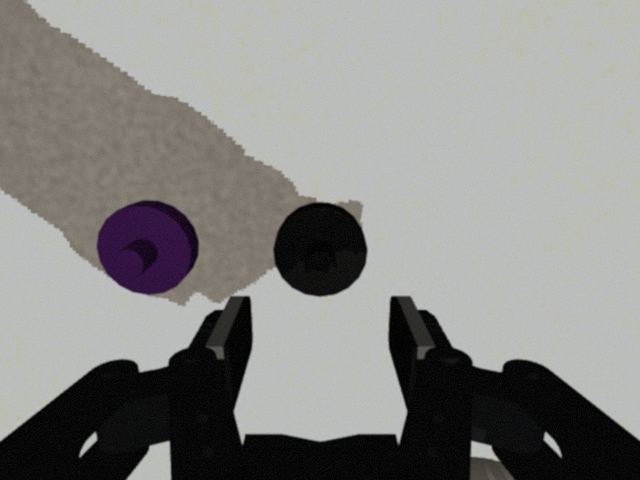

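Run:
```python
from h import *
import pickle
s=pickle.load(open("w3.pkl","rb"));g=cv2.cvtColor(s["image"],cv2.COLOR_BGR2GRAY);st=state()
m=np.zeros_like(g);m[190:310,262:380]=g[190:310,262:380]<75
q=max(cv2.findContours(m,0,1)[0],key=cv2.contourArea)[:,0]
def circ(P):
    A=np.c_[2*P,np.ones(len(P))];k=np.linalg.lstsq(A,(P**2).sum(1),rcond=None)[0];return np.r_[k[:2],np.sqrt(k[2]+k[:2]@k[:2])]
for z,f in((.018,lambda v:v>250),(0.0,lambda v:v<225),(.018,lambda v:True)):
    print(z,circ(np.array([tool(ray(s,u,v,z),st)[:2] for u,v in q if f(v)])))
c=g[240:285,295:350];print("knob?");b=((c>30)).astype(np.uint8)
cv2.imwrite("pics/k.png",cv2.resize(cv2.convertScaleAbs(s["image"][190:310,260:380],alpha=4),None,fx=5,fy=5,interpolation=2))
for p in((.011,-.0255,.07),(.011,.0255,.07)):
    w,x,y,z=st["orientation"];print(proj(s,Ro.from_quat([x,y,z,w]).apply(p)+st["eef_pos"]))
```

```text
0.018 [-0.00836136 -0.00324117  0.02793174]
0.0 [-0.00966657 -0.00316586  0.02867915]
0.018 [-0.00693374 -0.00323346  0.02875566]
knob?
[257.68811411 290.03582067]
[398.03988761 290.00690879]
```

View pics/k.png

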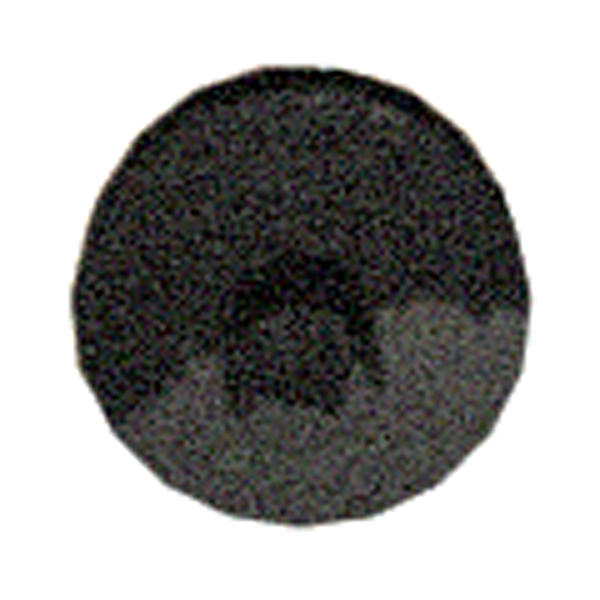

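The knob sits at the cap's centre (crop (300,345)), and the cap column 320.5 matches the finger mid-column 320.5. The remaining offset is about -7.5 mm in tool x. I'll grip twice, 90° apart, to centre the cap in both axes.

arm_command([
  [-0.15,0,0.5,0],
  [0,0,0.5,0],
  [0,0,0.5,0],
  [0,0,0.25,0],
  [0,0,0.1,0],
  [0,0,0,0],
])

```text
clock: 14.35
eef_pos: [0.5114, -0.3035, 0.0955]
orientation: [0.0, 0.651, 0.759, 0.0]
wrist_force: [0.1, 0.7, 0.0]
width: 0.601
grasp_force: 0.0
```

arm_command([
  [0,0,0,0],
  [0,0,0,0],
  [0,0,0,0],
  [0,0,0,0],
  [0,0,0,0],
  [0,0,0,0],
  [0,0,0,0],
], hand=0.9, grip_force=20)

```text
clock: 15.05
eef_pos: [0.5115, -0.3042, 0.0962]
orientation: [0.001, 0.652, 0.758, 0.0]
wrist_force: [-1.0, 0.9, 7.3]
width: 0.197
grasp_force: 19.8
```

```bash
python3 r.py
```

```text
M [0.147 0.084 0.002] F [-1.   0.9  7.3] Ftool [ 1.  -0.8 -7.3] yaw deg 8.64 q6 0.883 grip 19.8 w 0.197 [ 0.5115 -0.3042  0.0962] 15.05
```

arm_command([
  [0,0,0,0],
  [0,0,0,0],
  [0,0,0,-0.5],
  [0,0,0,-1],
  [0,0,0,-1],
  [0,0,0,-1],
  [0,0,0,-1],
  [0,0,0,-1],
  [0,0,0,-1],
  [0,0,0,-1],
], hand=0.6)

```text
clock: 16.05
eef_pos: [0.5109, -0.3039, 0.0946]
orientation: [-0.0, 0.432, 0.902, 0.0]
wrist_force: [-0.5, 0.1, 0.0]
width: 0.4
grasp_force: 0.0
```

arm_command([
  [0,0,0,-1],
  [0,0,0,-1],
  [0,0,0,-1],
  [0,0,0,-1],
  [0,0,0,-1],
  [0,0,0,-1],
  [0,0,0,-1],
  [0,0,0,-1],
  [0,0,0,-1],
  [0,0,0,-1],
])

```text
clock: 17.05
eef_pos: [0.5109, -0.3039, 0.0946]
orientation: [-0.0, 0.098, 0.995, 0.0]
wrist_force: [0.5, -0.4, 0.1]
width: 0.401
grasp_force: 0.0
```

arm_command([
  [0,0,0,-1],
  [0,0,0,-1],
  [0,0,0,-1],
  [0,0,0,-1],
  [0,0,0,-1],
  [0,0,0,0],
  [0,0,0,0],
])

```text
clock: 17.75
eef_pos: [0.511, -0.3039, 0.0947]
orientation: [-0.0, -0.074, 0.997, 0.0]
wrist_force: [-0.6, -0.1, 0.4]
width: 0.4
grasp_force: 0.0
```

arm_command([
  [0,0,0,0],
  [0,0,0,0],
  [0,0,0,0],
  [0,0,0,0],
  [0,0,0,0],
  [0,0,0,0],
], hand=0.9, grip_force=22)

```text
clock: 18.35
eef_pos: [0.511, -0.3039, 0.0949]
orientation: [0.0, -0.075, 0.997, -0.0]
wrist_force: [0.1, -0.9, -0.1]
width: 0.202
grasp_force: 21.5
```

```bash
python3 r.py
```

```text
M [-0.029 -0.027 -0.039] F [ 0.1 -0.9 -0.1] Ftool [ 0.  -0.9  0.1] yaw deg 98.64 q6 -0.687 grip 21.5 w 0.202 [ 0.511  -0.3039  0.0949] 18.35
```

arm_command([
  [0,0,-0.3,0],
  [0,0,-0.8,0],
  [0,0,-0.9,0],
  [0,0,-0.8,0],
  [0,0,0,0],
  [0,0,0,0],
])

```text
clock: 18.95
eef_pos: [0.5114, -0.3041, 0.2367]
orientation: [0.001, -0.075, 0.997, -0.001]
wrist_force: [-0.4, -0.2, -1.5]
width: 0.198
grasp_force: 21.6
```

arm_command([
  [-0.1,0.5,0,0],
  [-0.17,0.8,0,0],
  [-0.2,0.9,0,0],
  [-0.2,0.9,0,0],
  [-0.2,0.9,0,0],
  [-0.2,0.9,0,0],
  [-0.17,0.8,0,0],
  [-0.13,0.6,0,0],
  [0,0,0,0],
  [0,0,0,0],
])

```text
clock: 19.95
eef_pos: [0.5309, 0.0184, 0.2337]
orientation: [-0.001, -0.076, 0.997, -0.0]
wrist_force: [-0.3, 0.5, -0.1]
width: 0.198
grasp_force: 21.7
```

```bash
python3 r.py
python3 - <<'E'
from h import *
print(tool([.5314,.0188,.1939]))
s=snapshot("wrist");t=snapshot("side")
p=proj(t,[.5314,.0188,.12]).astype(int)
a=s["image"][130:480,120:520];b=cv2.resize(t["image"][p[1]-50:p[1]+50,p[0]-57:p[0]+57],(400,350))
cv2.imwrite("pics/h.png",np.hstack([cv2.convertScaleAbs(a,alpha=1.8),cv2.convertScaleAbs(b,alpha=1.8)]))
E
```

```text
M [-0.048  0.014 -0.025] F [-0.3  0.5 -0.1] Ftool [0.2 0.5 0.1] yaw deg 98.74 q6 -0.118 grip 21.7 w 0.198 [0.5309 0.0184 0.2337] 19.95
[-0.00060512  0.00036461  0.03981986]
```

View pics/h.png

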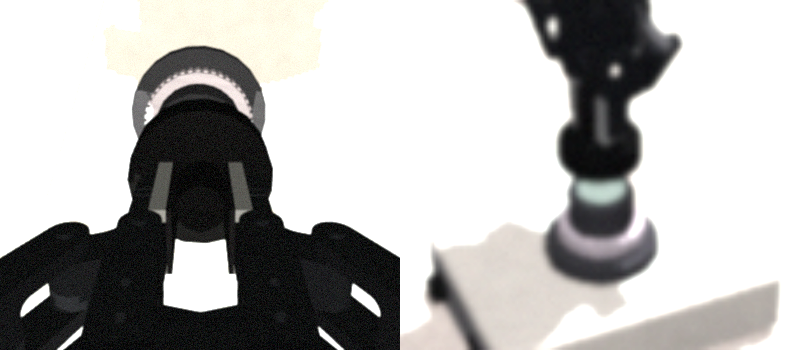

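The cap is held level by its knob, and in both views it sits above the barrel. I'll descend and watch the force.

arm_command([
  [-0.012,0.008,0.15,0],
  [0,0,0.15,0],
  [0,0,0.1,0],
  [0,0,0.05,0],
  [0,0,0.04,0],
  [0,0,0,0],
])

```text
clock: 20.65
eef_pos: [0.5319, 0.0182, 0.2102]
orientation: [-0.0, -0.075, 0.997, 0.0]
wrist_force: [-1.0, 0.4, -1.0]
width: 0.197
grasp_force: 21.7
```

arm_command([
  [0,0,0.03,0],
  [0,0,0.03,0],
  [0,0,0,0],
])

```text
clock: 20.95
eef_pos: [0.5319, 0.0183, 0.2073]
orientation: [-0.0, -0.075, 0.997, -0.0]
wrist_force: [-0.1, -0.1, -0.1]
width: 0.201
grasp_force: 21.7
```

```bash
python3 r.py
```

```text
M [-0.024 -0.039  0.018] F [-0.1 -0.1 -0.1] Ftool [ 0.1 -0.1  0.1] yaw deg 98.65 q6 -0.117 grip 21.7 w 0.201 [0.5319 0.0183 0.2073] 20.95
```

arm_command([
  [0.008,0.01,0.03,0],
  [0,0,0.03,0],
  [0,0,0.03,0],
  [0,0,0,0],
])

```text
clock: 21.35
eef_pos: [0.5314, 0.0187, 0.2026]
orientation: [-0.0, -0.075, 0.997, -0.0]
wrist_force: [-0.7, -0.0, -1.1]
width: 0.195
grasp_force: 21.7
```

arm_command([
  [0,0,0.04,0],
  [0,0,0.04,0],
  [0,0,0,0],
])

```text
clock: 21.65
eef_pos: [0.5314, 0.0187, 0.1985]
orientation: [-0.0, -0.075, 0.997, -0.0]
wrist_force: [-0.7, -0.7, -1.5]
width: 0.204
grasp_force: 21.7
```

```bash
python3 r.py
```

```text
M [-0.15   0.057 -0.028] F [-0.7 -0.7 -1.5] Ftool [ 0.8 -0.6  1.5] yaw deg 98.65 q6 -0.116 grip 21.7 w 0.204 [0.5314 0.0187 0.1985] 21.65
```

It slid over freely. The last 4 to 5 mm go to the seat.

arm_command([
  [0,0,0.04,0],
  [0,0,0.03,0],
  [0,0,0.01,0],
  [0,0,0,0],
])

```text
clock: 22.05
eef_pos: [0.5314, 0.0187, 0.1947]
orientation: [-0.0, -0.075, 0.997, -0.0]
wrist_force: [-1.1, -0.0, -1.2]
width: 0.196
grasp_force: 21.7
```

arm_command([
  [0,0,0.01,0],
  [0,0,0,0],
])

```text
clock: 22.25
eef_pos: [0.5314, 0.0187, 0.1944]
orientation: [-0.0, -0.075, 0.997, -0.0]
wrist_force: [-1.0, 0.0, 0.6]
width: 0.194
grasp_force: 21.7
```

```bash
python3 r.py
```

```text
M [-0.189  0.176  0.003] F [-1.   0.   0.6] Ftool [ 1.   0.1 -0.6] yaw deg 98.65 q6 -0.116 grip 21.7 w 0.194 [0.5314 0.0187 0.1944] 22.25
```

arm_command([
  [0,0,0.01,0],
  [0,0,0.01,0],
])

```text
clock: 22.45
eef_pos: [0.5314, 0.0187, 0.1938]
orientation: [0.0, -0.075, 0.997, -0.0]
wrist_force: [-3.5, -1.2, 6.1]
width: 0.199
grasp_force: 22.2
```

arm_command([
  [0,0,0,0],
  [0,0,0,0],
  [0,0,0,0],
  [0,0,-0.2,0],
  [0,0,-0.6,0],
  [0,0,-0.9,0],
  [0,0,-0.9,0],
  [0,0,0,0],
  [0,0,0,0],
], hand=0.5)

```text
clock: 23.35
eef_pos: [0.5319, 0.0188, 0.3251]
orientation: [0.001, -0.075, 0.997, -0.0]
wrist_force: [-0.5, -0.9, -0.6]
width: 0.501
grasp_force: 0.0
```

```bash
python3 r.py
python3 - <<'E'
from h import *
s=snapshot("wrist");t=snapshot("side")
p=proj(t,[.5314,.0188,.1]).astype(int)
a=s["image"][100:450,120:520];b=cv2.resize(t["image"][p[1]-44:p[1]+44,p[0]-50:p[0]+50],(400,350))
cv2.imwrite("pics/e.png",np.hstack([cv2.convertScaleAbs(a,alpha=1.8),cv2.convertScaleAbs(b,alpha=1.8)]))
E
```

```text
M [-0.042 -0.032  0.039] F [-0.5 -0.9 -0.6] Ftool [ 0.7 -0.8  0.6] yaw deg 98.65 q6 -0.116 grip 0.0 w 0.501 [0.5319 0.0188 0.3251] 23.35
```

View pics/e.png

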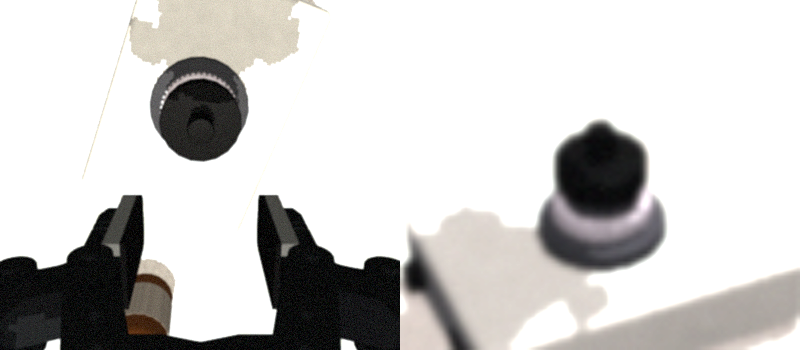

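The cap sits level and centred on the barrel: wrist crop (200,120), side crop (600,165). It seated with contact at the expected height, and the gripper is clear of everything.

```bash
python3 -c "
from station import close_job
print(close_job())"
```

```text
the job is handed in; nothing more can be done
None
```

The job is handed in at about 23 s: the iris ring was turned onto its sprung stop (torque reading peaked at about 0.43 N m, under the 0.55 N m limit), and the black dust cap was put fully down on the lens barrel and released.

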